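# Nudge the last two peat pellets into their cells

### The job

Two dry peat pellets still lie on top of the seed tray, one among the four cells at each end. With a fingertip nudge each one over the edge of the empty cell beside it until it drops in and lies flat on the cell's floor, dimple up; do not pick the pellets up, and leave the pellets already in place, the sprouted ones and everything round the tray as they are.

Things in the scene. Friction and masses are not known exactly. Their poses are not given: they have to be found in the camera images.
- tray: Fixed black pellet tray, 180 x 360 mm (long side along y). Origin: centre of underside, on the bench; z up. Flat deck 30 mm above the bench, 156 x 336 mm, ringed by a rim 10 mm higher and 4 mm thick. In the deck ten round square-edged cells, 49 mm across, 16 mm deep, centred at x = -30, 30 mm and y = -120, -60, 0, 60, 120 mm in the tray's frame; the deck between them is 11 mm wide at its narrowest.
- pellet_1: Loose dry peat pellet that lies flat on the deck among the four cells at the tray's +y end, partly over their edges: a hard brown disc in a pleated net, 42 mm in diameter, 12 mm thick, about 14 g, with a small dark planting dimple in its top. Origin: centre of its underside (30 mm above the bench at the start); z up out of the dimple.
- pellet_2: The other loose pellet, of the same size and kind, on the deck among the four cells at the tray's -y end. Origin as for pellet_1.
- cell_1: The empty cell at the tray's +y end: one of the four cells at the +y end of the tray (which of the four differs from start to start). Origin: centre of the cell's floor, 16 mm below the deck; five pale drain holes show in the floor. Nothing stands there: it only names the place.
- cell_2: The empty cell at the tray's -y end: one of the four cells at the -y end of the tray (which of the four differs from start to start). Origin as for cell_1.
- set_1a: Pellet of the same size already set in a cell at the tray's +y end, loose in it with 3.5 mm to spare all round; its top lies 4 mm below the deck. Origin: centre of its underside, on the cell floor.
- set_1b: Pellet of the same size already set in a cell at the tray's +y end, loose in it with 3.5 mm to spare all round; its top lies 4 mm below the deck. Origin: centre of its underside, on the cell floor.
- set_1c: Pellet of the same size already set in a cell at the tray's +y end, loose in it with 3.5 mm to spare all round; its top lies 4 mm below the deck. Origin: centre of its underside, on the cell floor.
- set_2a: Pellet of the same size already set in a cell at the tray's -y end, loose in it with 3.5 mm to spare all round; its top lies 4 mm below the deck. Origin: centre of its underside, on the cell floor.
- set_2b: Pellet of the same size already set in a cell at the tray's -y end, loose in it with 3.5 mm to spare all round; its top lies 4 mm below the deck. Origin: centre of its underside, on the cell floor.
- set_2c: Pellet of the same size already set in a cell at the tray's -y end, loose in it with 3.5 mm to spare all round; its top lies 4 mm below the deck. Origin: centre of its underside, on the cell floor.
- sprout_1: Watered, swollen pellet with a seedling, standing loose in a cell of the middle row (x = -30, y = 0 mm in the tray's frame): 45 mm in diameter, 36 mm tall so that its top is 20 mm above the deck, the leaves reaching some 40 mm higher. Origin: centre of its underside.
- sprout_2: The other sprouted pellet, alike, in the middle row at x = +30, y = 0 mm in the tray's frame.
- herb_pot: Terracotta pot with chives, 90 mm in diameter, 80 mm tall without the leaves, loose on the bench beyond the tray. Origin: centre of its underside.
- pot_stack: Stack of empty square black pots, 64 mm square, 96 mm tall, loose on the bench beyond the tray. Origin: centre of its underside.
- trowel: Hand trowel with wooden handle, 290 mm long, up to 27 mm high, lying on the bench past the tray's -y end. Origin: where handle and neck meet; x towards the blade.
- spray_bottle: White spray bottle, 74 mm in diameter, 205 mm tall, standing on the bench to the left. Origin: centre of its underside.

How it is judged:
At the end, for the whole second after the job is handed in: Each of the two empty cells holds one of the two loose pellets: its centre within 6 mm of the cell's centre, its underside less than 3.5 mm above the cell's floor, tilted less than 0.15 rad (dimple up), at rest ((((horizontal distance between pellet_1 and cell_1 below 0.006 m and z of pellet_1 in the frame of tray below 0.0175 m and angle between pellet_1's own z axis and vertical below 0.15 rad and linear speed of pellet_1 below 0.02 m/s) and (horizontal distance between pellet_2 and cell_2 below 0.006 m and z of pellet_2 in the frame of tray below 0.0175 m and angle between pellet_2's own z axis and vertical below 0.15 rad and linear speed of pellet_2 below 0.02 m/s)) or ((horizontal distance between pellet_1 and cell_2 below 0.006 m and z of pellet_1 in the frame of tray below 0.0175 m and angle between pellet_1's own z axis and vertical below 0.15 rad and linear speed of pellet_1 below 0.02 m/s) and (horizontal distance between pellet_2 and cell_1 below 0.006 m and z of pellet_2 in the frame of tray below 0.0175 m and angle between pellet_2's own z axis and vertical below 0.15 rad and linear speed of pellet_2 below 0.02 m/s)))); the robot touches nothing.
It fails at once if a loose pellet is lifted more than 7 mm off the deck (z of any of pellet_1, pellet_2 in the frame of tray above 0.037 m).
It fails at once if a pellet already in its cell is moved more than 9 mm (distance of any of set_1a, set_1b, set_1c, set_2a, set_2b, set_2c from where it was at the start of the episode above 0.009 m).
It fails at once if a sprouted pellet is moved more than 9 mm or tipped (distance of any of sprout_1, sprout_2 from where it was at the start of the episode above 0.009 m or angle between any of sprout_1, sprout_2's own z axis and vertical above 0.25 rad).
It fails at once if something standing about the tray is moved more than 30 mm (distance of any of herb_pot, pot_stack, trowel, spray_bottle from where it was at the start of the episode above 0.03 m).
It also fails if it takes over 53 s, if anything falls off the work surface, if the arm or the gripper's body presses on something with over 40 N, if the wrist force passes 120 N, or if a joint passes its speed limit or range.

### The arm

A 7-joint arm with a two-finger parallel gripper is mounted at the origin on the work surface. World frame = base frame: x ahead of the robot, y to its left, z up, the work surface at z = 0. Lengths are in m, angles in rad, forces in N, time in s.
With the tool pointing down it reaches from about 0.425 to 0.875 m from the base axis. Payload 4.7 kg.
Tool frame: the origin (TCP) lies on the centre line of the jaws, within the pads' length; the fingertips stand 22 mm ahead of it and the grasp point (between the pads) lies 3 mm ahead of it (ctrl.tcp_to_tips is the z of the fingertips in the tool frame, in m); z points along the fingers, y is the direction in which the jaws open and shut (so a half turn about z gives the same grasp; the last joint's range is limited). The gripper opens to 87 mm and grips with 3 to 60 N. Pads are 19 mm wide; open, the fingers measure 117 mm over their backs; the gripper's body (75 mm by 190 mm) begins 51 mm behind the grasp point.
Start: joints at [-1.164, 0.321, -0.07, 1.45, 0.023, 1.371, -0.057], TCP at [0.249, 0.601, 0.245] pointing down, gripper open.
Joint ranges: [-2.86, 2.86], [-0.3, 2.09], [-1.38, 1.24], [0.06, 2.45], [-1.56, 4.7], [0.09, 2.05], [-2.69, 2.69]. Speed limits (rad/s): [2.57, 2.57, 3.14, 3.14, 3.14, 3.14, 3.14].

### API

Orientations are given as a rotation vector (axis times angle).
In Python, from bench import ctrl, cams gives the robot as it stands.
- The arm moves only by the tool move_arm, never from a script. Its argument "deltas" is a list of rows, each an object with "linear": the shift along the tool's x, y, z as a fraction of full scale, a list of three; "turn": the turn, a rotation vector about the tool's x, y, z as a fraction of full scale, a list of three; "claw": the closure, from 0 (fully open) to 1 (shut). In form: [{"linear": [tx, ty, tz], "turn": [wx, wy, wz], "claw": claw}, ...]. A call has 1 to 20 rows; each row shifts and turns the commanded pose from where the row before left it, along the tool's axes as they then stand; what a row does not reach is not made up. Full scale, the value 1, is 0.03 m for a shift and 4 degrees for a turn. A row lasts 1/12 s, in which the tool goes at most 41.7 mm and 7.16 degrees, less where a joint would pass 70% of its speed; a pose out of reach is approached as far as the arm can. A call with a number of a shift or a turn outside -1 to 1 is refused whole. A call with a gripper value outside its range is refused whole. The fingers move at their own pace and stop on an object; "grip_force" is the grip in N (left out, the last holds). Time passes only in rows, so rows that do not move let the fingers close. It gives the time, the measured TCP pose, the force and the opening at its end, in the units of the state.
- ctrl.get_state(): the state, without advancing time (a new reading comes with each control period).
- cams.get_image(name): name is "side" or "top"; returns a dict with "image" (420x560x3 uint8, red, green, blue), "K" (3x3 intrinsics, pixels), "world_from_camera" (4x4, takes a point from camera to world coordinates). Camera axes: x right, y down, z forward; pixel columns grow to the right and rows downward; lengths in m; the calibration is good to about 2 mm. A picture is of the moment at which its call begins. There is no depth.
- ctrl.close_job(): hands the job in, once; it reports no verdict.
The state is a dict: "time": time; "joint_positions": joint angles; "qd": joint speeds; "joint_torque": joint torques, N m; "position": TCP position; "tool_rot": TCP orientation; "ft_force": force on the tool from outside, world axes, zero at the start; "torque": the same for the moment, N m; "grip_width": opening from 0.0 (shut) to 1.0 (fully open).
Only numpy, scipy, OpenCV 4.12 (cv2) and the standard library are available. Lean on these libraries where they do the work, as an engineer would, in place of code of your own. Each camera call takes 0.05 s, during which the arm holds its last target. There are 200 camera calls.

## Working session

There is one attempt and no reset: what is moved stays moved. The work goes in short steps, Python scripts to look and compute and a tool call to move; the robot and the scene stay as the last step left them, time stands still between calls to the robot, and variables do not carry over. Pictures are saved under pics/ and viewed, about 8 in all and at most 12, crops included, and the job is handed in when it is done.

Besides the shell and the picture viewer there is one more tool, called after "Request:" in YAML: its name, and indented under it one key for each argument. move_arm: Moves the arm, as the interface text tells. Shift numbers are shares of 0.03 m and turn numbers shares of 4 degrees, none past 1 either way. Its arguments: {"type":"object","properties":{"deltas":{"type":"array"},"grip_force":{"type":"number"}},"required":["deltas"]}

```bash
mkdir -p pics; cat > h.py <<'E'
import numpy as np, cv2
from bench import ctrl, cams
def grab(n,fn=None):
    d=cams.get_image(n)
    if fn: cv2.imwrite('pics/'+fn,d['image'][:,:,::-1])
    return d
def ray(d,u,v,z):
    T=np.array(d['world_from_camera']);r=T[:3,:3]@np.linalg.solve(np.array(d['K']),[u,v,1]);o=T[:3,3]
    return o+r*(z-o[2])/r[2]
def proj(d,p):
    T=np.array(d['world_from_camera']);q=np.array(d['K'])@(T[:3,:3].T@(np.array(p)-T[:3,3]));return q[:2]/q[2]
E
python3 - <<'E'
from h import *
for n in('top','side'):
    d=grab(n,n+'1.png');print(n,np.round(d['K'],1).tolist(),np.round(d['world_from_camera'],3).tolist())
s=ctrl.get_state();print(s['time'],s['position'],s['tool_rot'],s['grip_width'],ctrl.tcp_to_tips)
E
```

```text
top [[509.4, 0.0, 279.4], [0.0, 509.4, 206.4], [0.0, 0.0, 1.0]] [[-0.026, -0.992, 0.12, 0.491], [-1.0, 0.024, -0.017, 0.093], [0.014, -0.12, -0.993, 1.206], [0.0, 0.0, 0.0, 1.0]]
side [[388.4, 0.0, 280.4], [0.0, 388.4, 204.4], [0.0, 0.0, 1.0]] [[0.913, -0.204, 0.354, 0.235], [-0.408, -0.483, 0.775, -0.78], [0.013, -0.852, -0.524, 0.629], [0.0, 0.0, 0.0, 1.0]]
0.1 [0.24869353 0.60006266 0.24357139] [-6.12966732e-01 -3.08099938e+00  2.66905635e-03] 1.0033796192750233 0.022
```

View pics/top1.png

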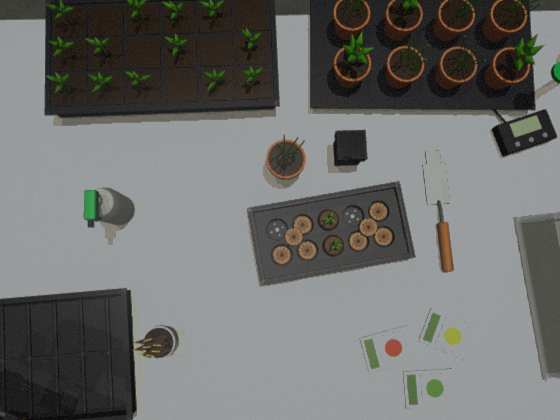

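View pics/side1.png

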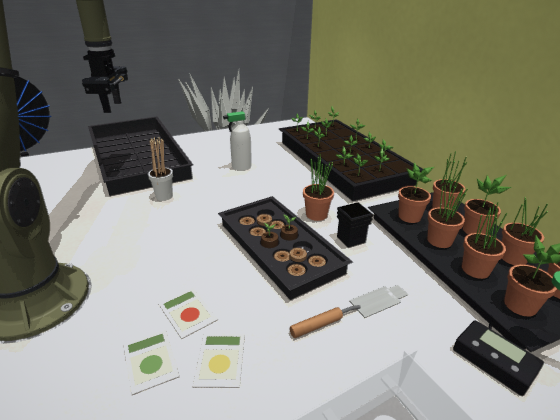

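```bash
cat >> h.py <<'E'
def blobs(d):
    im=d['image'];hsv=cv2.cvtColor(im,cv2.COLOR_RGB2HSV)
    m=((hsv[...,0]<22)&(hsv[...,1]>70)&(hsv[...,2]>75)).astype(np.uint8)*255
    m[:170]=0;m[290:]=0;m[:,:245]=0;m[:,415:]=0
    m=cv2.morphologyEx(m,cv2.MORPH_CLOSE,np.ones((3,3)))
    out=[]
    for c in cv2.findContours(m,cv2.RETR_EXTERNAL,cv2.CHAIN_APPROX_NONE)[0]:
        if cv2.contourArea(c)>60:
            (x,y),r=cv2.minEnclosingCircle(c);M=cv2.moments(c);out.append((M['m10']/M['m00'],M['m01']/M['m00'],r,cv2.contourArea(c)))
    return out
E
python3 - <<'E'
from h import *
d=grab('top');im=d['image']
b=blobs(d)
for u,v,r,a in b: print(np.round([u,v,r,a],1),'z26',np.round(ray(d,u,v,.026)[:2],4),'z42',np.round(ray(d,u,v,.042)[:2],4))
g=im.max(2);m=(g<95).astype(np.uint8)*255;m[:178]=0;m[290:]=0;m[:,:240]=0;m[:,418:]=0
m=cv2.morphologyEx(m,cv2.MORPH_CLOSE,np.ones((15,15)));c=max(cv2.findContours(m,0,1)[0],key=cv2.contourArea)
P=np.float32([ray(d,*p[0],.04)[:2]for p in c]);R=cv2.minAreaRect(P);print('rim rect',R)
x,y,w,h=240,170,180,125
cv2.imwrite('pics/crop1.png',cv2.resize(im[y:y+h,x:x+w,::-1],None,fx=4.4,fy=4.4,interpolation=cv2.INTER_CUBIC))
E
```

```text
[281.4 254.5   9.1 231. ] z26 [0.5212 0.0715] z42 [0.5207 0.0718]
[333.4 244.9   8.7 211.5] z26 [ 0.5402 -0.0495] z42 [ 0.5395 -0.0476]
[300.7 237.1  21.8 693. ] z26 [0.5602 0.0255] z42 [0.5593 0.0264]
[371.5 228.8  26.6 945. ] z26 [ 0.5754 -0.1397] z42 [ 0.5743 -0.1366]
[285.2 174.6  15.5  89. ] z26 [0.7081 0.0575] z42 [0.7051 0.058 ]
rim rect ((0.5683385133743286, -0.04206037521362305), (0.1810915321111679, 0.3599090576171875), 8.692026138305664)
```

View pics/crop1.png

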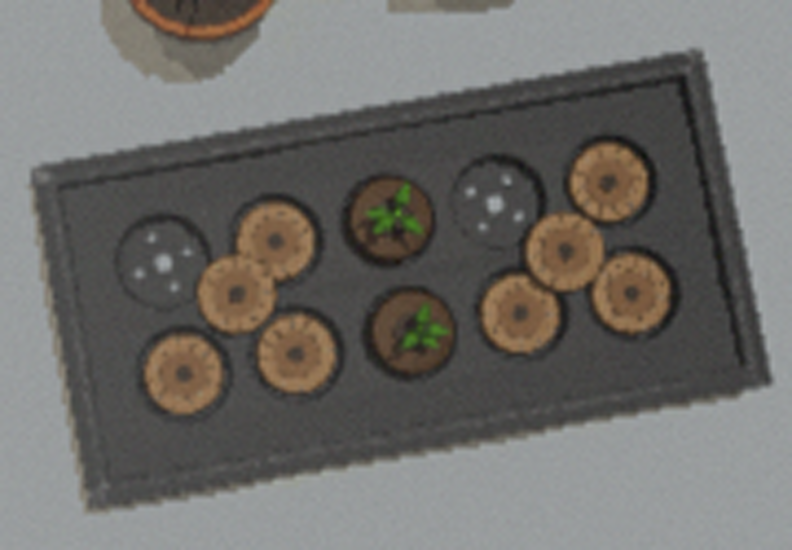

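```bash
cat >> h.py <<'E'
th=np.radians(8.69);TC=np.array([.5683,-.0421]);RT=np.array([[np.cos(th),-np.sin(th)],[np.sin(th),np.cos(th)]])
def tray(p): return RT.T@(np.array(p)[:2]-TC)
def world(p): return RT@np.array(p)+TC
def spot(d,u,v,z,sign,rad=3):
    g=cv2.GaussianBlur(d['image'].astype(np.float32).mean(2),(0,0),.7);U,V=np.meshgrid(np.arange(560),np.arange(420))
    for _ in range(4):
        k=(U-u)**2+(V-v)**2<=rad**2;w=sign*g[k];w=w-w.min();u,v=(U[k]*w).sum()/w.sum(),(V[k]*w).sum()/w.sum()
    return u,v,ray(d,u,v,z)
E
python3 - <<'E'
from h import *
d=grab('top');e=grab('side')
for n,u,v,z,s in [('c1',277,229.6,.014,1),('c2',352,216,.014,1),('p1',293.6,236.5,.042,-1),('p2',368.3,227,.042,-1),('s1',281.6,254.6,.026,-1),('s2',306.7,250.2,.026,-1),('s3',302.5,224.7,.026,-1),('s4',378,211.6,.026,-1),('s5',383.2,236.4,.026,-1),('s6',358,241.2,.026,-1)]:
    a,b,p=spot(d,u,v,z,s);print(n,np.round([a,b],1),np.round(p[:2],4),'tray mm',np.round(tray(p)*1000,1),'side px',np.round(proj(e,p),0))
s=ctrl.get_state();print(s['time'])
E
```

```text
c1 [276.8 229.3] [0.5806 0.0805] tray mm [ 30.7 119.4] side px [265. 218.]
c2 [352.  215.9] [ 0.6079 -0.0976] tray mm [ 30.7 -60.8] side px [302. 251.]
p1 [293.3 236.4] [0.5614 0.0434] tray mm [ 6.1 85.6] side px [264. 218.]
p2 [368.1 226.7] [ 0.5792 -0.1291] tray mm [ -2.3 -87.7] side px [297. 252.]
s1 [281.4 254.4] [0.5214 0.0715] tray mm [-29.2 119.4] side px [246. 220.]
s2 [306.7 249.9] [0.5302 0.0125] tray mm [-29.5  59.8] side px [257. 231.]
s3 [302.1 224.3] [0.5898 0.0214] tray mm [30.9 59.5] side px [276. 224.]
s4 [377.7 211.2] [ 0.6161 -0.1564] tray mm [  30.  -120.2] side px [316. 260.]
s5 [383.1 236.2] [ 0.5574 -0.1661] tray mm [ -29.5 -120.9] side px [296. 269.]
s6 [357.7 240.7] [ 0.5484 -0.1065] tray mm [-29.4 -60.7] side px [282. 255.]
0.25
```

Request:
move_arm:
  deltas:
    - {"linear": [0, 0, -1], "turn": [0, 0, 0], "claw": 0.77}
    - {"linear": [0, 0, -1], "turn": [0, 0, 0], "claw": 0.77}
    - {"linear": [-0.92, -0.79, 0], "turn": [0, 0, 0], "claw": 0.77}
    - {"linear": [-0.92, -0.79, 0], "turn": [0, 0, 0], "claw": 0.77}
    - {"linear": [-0.92, -0.79, 0], "turn": [0, 0, 0], "claw": 0.77}
    - {"linear": [-0.92, -0.79, 0], "turn": [0, 0, 0], "claw": 0.77}
    - {"linear": [-0.92, -0.79, 0], "turn": [0, 0, 0], "claw": 0.77}
    - {"linear": [-0.92, -0.79, 0], "turn": [0, 0, 0], "claw": 0.77}
    - {"linear": [-0.92, -0.79, 0], "turn": [0, 0, 0], "claw": 0.77}
    - {"linear": [-0.92, -0.79, 0], "turn": [0, 0, 0], "claw": 0.77}
    - {"linear": [-0.92, -0.79, 0], "turn": [0, 0, 0], "claw": 0.77}
    - {"linear": [-0.92, -0.79, 0], "turn": [0, 0, 0], "claw": 0.77}
    - {"linear": [-0.92, -0.79, 0], "turn": [0, 0, 0], "claw": 0.77}
    - {"linear": [-0.92, -0.79, 0], "turn": [0, 0, 0], "claw": 0.77}
    - {"linear": [-0.92, -0.79, 0], "turn": [0, 0, 0], "claw": 0.77}
    - {"linear": [-0.92, -0.79, 0], "turn": [0, 0, 0], "claw": 0.77}
    - {"linear": [-0.92, -0.79, 0], "turn": [0, 0, 0], "claw": 0.77}
    - {"linear": [-0.92, -0.79, 0], "turn": [0, 0, 0], "claw": 0.77}
    - {"linear": [-0.92, -0.79, 0], "turn": [0, 0, 0], "claw": 0.77}
    - {"linear": [-0.92, -0.79, 0], "turn": [0, 0, 0], "claw": 0.77}
  grip_force: 20

```text
time: 1.92
position: [0.5449, 0.0145, 0.3048]
tool_rot: [0.613, 3.081, 0.001]
ft_force: [1.2, 0.8, 0.7]
grip_width: 0.231
```

Request:
move_arm:
  deltas:
    - {"linear": [0, 0, 0], "turn": [0, 0, -1], "claw": 0.77}
    - {"linear": [0, 0, 0], "turn": [0, 0, -1], "claw": 0.77}
    - {"linear": [0, 0, 0], "turn": [0, 0, -1], "claw": 0.77}
    - {"linear": [0, 0, 0], "turn": [0, 0, -1], "claw": 0.77}
    - {"linear": [0, 0, 0], "turn": [0, 0, -1], "claw": 0.77}
    - {"linear": [0, 0, 0], "turn": [0, 0, -1], "claw": 0.77}
    - {"linear": [0, 0, 0], "turn": [0, 0, -1], "claw": 0.77}
    - {"linear": [0, 0, 0], "turn": [0, 0, -1], "claw": 0.77}
    - {"linear": [0, 0, 0], "turn": [0, 0, -1], "claw": 0.77}
    - {"linear": [0, 0, 0], "turn": [0, 0, -1], "claw": 0.77}
    - {"linear": [0, 0, 0], "turn": [0, 0, -1], "claw": 0.77}
    - {"linear": [0, 0, 0], "turn": [0, 0, -1], "claw": 0.77}
    - {"linear": [0, 0, 0], "turn": [0, 0, -1], "claw": 0.77}
    - {"linear": [0, 0, 0], "turn": [0, 0, -1], "claw": 0.77}
    - {"linear": [0, 0, 0], "turn": [0, 0, -1], "claw": 0.77}
    - {"linear": [0, 0, 0], "turn": [0, 0, -1], "claw": 0.77}
    - {"linear": [0, 0, 0], "turn": [0, 0, -1], "claw": 0.77}
    - {"linear": [0, 0, 0], "turn": [0, 0, -1], "claw": 0.77}
    - {"linear": [0, 0, 0], "turn": [0, 0, -1], "claw": 0.77}
    - {"linear": [0, 0, 0], "turn": [0, 0, -1], "claw": 0.77}

```text
time: 3.58
position: [0.5444, 0.0163, 0.3045]
tool_rot: [-1.516, 2.752, 0.0]
ft_force: [-0.5, 0.4, 0.7]
grip_width: 0.232
```

```bash
cat >> h.py <<'E'
from scipy.spatial.transform import Rotation as Ro
def go(target,ang=None):
    s=ctrl.get_state();R=Ro.from_rotvec(s['tool_rot']).as_matrix()
    yaw=np.degrees(np.arctan2(R[1,0],R[0,0]))
    print('t',round(s['time'],2),'pos',np.round(s['position'],4),'xang',round(yaw%360,1),'zaxis',np.round(R[:,2],4),'grip',round(s['grip_width'],3),'F',np.round(s['ft_force'],1))
    print('tool units',np.round(R.T@(np.array(target)-s['position'])/.03,2), 'turn units' , None if ang is None else -((ang-yaw+180)%360-180)/4)
E
python3 -c "
from h import *
go([.5458,.0132,.12],242.6)"
```

```text
t 3.58 pos [0.5444 0.0163 0.3045] xang 237.7 zaxis [-0.e+00  1.e-04 -1.e+00] grip 0.232 F [-0.5  0.4  0.7]
tool units [ 0.06 -0.09  6.15] turn units -1.2256502246267473
```

Request:
move_arm:
  deltas:
    - {"linear": [0.06, -0.09, 1], "turn": [0, 0, -0.6], "claw": 0.77}
    - {"linear": [0, 0, 1], "turn": [0, 0, -0.63], "claw": 0.77}
    - {"linear": [0, 0, 1], "turn": [0, 0, 0], "claw": 0.77}
    - {"linear": [0, 0, 1], "turn": [0, 0, 0], "claw": 0.77}
    - {"linear": [0, 0, 1], "turn": [0, 0, 0], "claw": 0.77}
    - {"linear": [0, 0, 1], "turn": [0, 0, 0], "claw": 0.77}
    - {"linear": [0, 0, 0], "turn": [0, 0, 0], "claw": 0.77}
    - {"linear": [0, 0, 0], "turn": [0, 0, 0], "claw": 0.77}

```text
time: 4.25
position: [0.5447, 0.0131, 0.1236]
tool_rot: [1.626, -2.684, -0.002]
ft_force: [0.1, -0.6, 0.1]
grip_width: 0.231
```

```bash
python3 -c "
from h import *
go([.5458,.0132,.055],242.6)"
```

```text
t 4.25 pos [0.5447 0.0131 0.1236] xang 242.4 zaxis [-3.4e-03 -7.0e-04 -1.0e+00] grip 0.231 F [ 0.1 -0.6  0.1]
tool units [-0.02 -0.04  2.29] turn units -0.04763639244725937
```

Request:
move_arm:
  deltas:
    - {"linear": [0, -0.04, 0.6], "turn": [0, 0, 0], "claw": 0.77}
    - {"linear": [0, 0, 0.6], "turn": [0, 0, 0], "claw": 0.77}
    - {"linear": [0, 0, 0.6], "turn": [0, 0, 0], "claw": 0.77}
    - {"linear": [0, 0, 0.49], "turn": [0, 0, 0], "claw": 0.77}
    - {"linear": [0, 0, 0], "turn": [0, 0, 0], "claw": 0.77}
    - {"linear": [0, 0, 0], "turn": [0, 0, 0], "claw": 0.77}

```text
time: 4.75
position: [0.5481, 0.0127, 0.0576]
tool_rot: [-1.627, 2.686, -0.001]
ft_force: [-0.4, -0.4, 0.1]
grip_width: 0.234
```

```bash
cat >> h.py <<'E'
def view2(fn,c,w=90):
    o=[]
    for n in('top','side'):
        d=grab(n);u,v=proj(d,c).astype(int);k=d['image'][max(0,v-w//2):v+w//2,max(0,u-w//2):u+w//2,::-1];o.append(cv2.resize(k,(400,400),interpolation=cv2.INTER_CUBIC))
    cv2.imwrite('pics/'+fn,np.hstack(o))
E
python3 -c "
from h import *
go([.5677,.0556,.055],242.6)
view2('a.png',[.561,.043,.042])"
```

```text
t 4.75 pos [0.5481 0.0127 0.0576] xang 242.4 zaxis [ 2.e-03  3.e-04 -1.e+00] grip 0.234 F [-0.4 -0.4  0.1]
tool units [-1.57  0.08  0.09] turn units -0.04859467106575721
```

View pics/a.png

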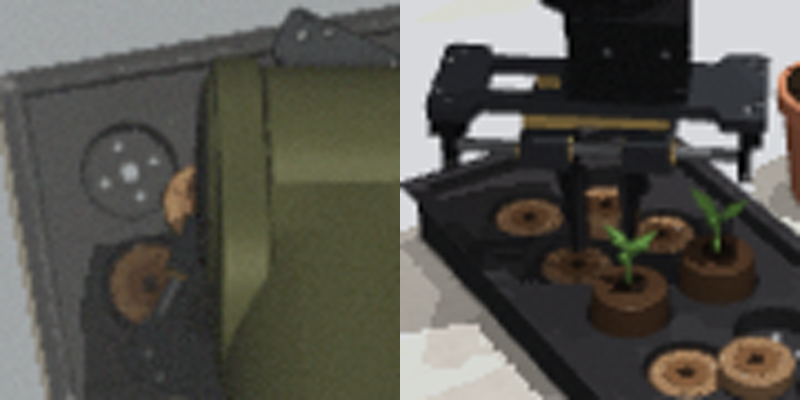

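Request:
move_arm:
  deltas:
    - {"linear": [-0.075, 0.01, 0.08], "turn": [0, 0, 0], "claw": 0.77}
    - {"linear": [-0.075, 0, 0], "turn": [0, 0, 0], "claw": 0.77}
    - {"linear": [-0.075, 0, 0], "turn": [0, 0, 0], "claw": 0.77}
    - {"linear": [-0.075, 0, 0], "turn": [0, 0, 0], "claw": 0.77}
    - {"linear": [-0.075, 0, 0], "turn": [0, 0, 0], "claw": 0.77}
    - {"linear": [-0.075, 0, 0], "turn": [0, 0, 0], "claw": 0.77}
    - {"linear": [-0.075, 0, 0], "turn": [0, 0, 0], "claw": 0.77}
    - {"linear": [-0.075, 0, 0], "turn": [0, 0, 0], "claw": 0.77}
    - {"linear": [-0.075, 0, 0], "turn": [0, 0, 0], "claw": 0.77}
    - {"linear": [-0.075, 0, 0], "turn": [0, 0, 0], "claw": 0.77}
    - {"linear": [-0.075, 0, 0], "turn": [0, 0, 0], "claw": 0.77}
    - {"linear": [-0.075, 0, 0], "turn": [0, 0, 0], "claw": 0.77}
    - {"linear": [-0.075, 0, 0], "turn": [0, 0, 0], "claw": 0.77}
    - {"linear": [-0.075, 0, 0], "turn": [0, 0, 0], "claw": 0.77}
    - {"linear": [-0.075, 0, 0], "turn": [0, 0, 0], "claw": 0.77}
    - {"linear": [-0.075, 0, 0], "turn": [0, 0, 0], "claw": 0.77}
    - {"linear": [-0.075, 0, 0], "turn": [0, 0, 0], "claw": 0.77}
    - {"linear": [-0.075, 0, 0], "turn": [0, 0, 0], "claw": 0.77}
    - {"linear": [-0.075, 0, 0], "turn": [0, 0, 0], "claw": 0.77}
    - {"linear": [-0.075, 0, 0], "turn": [0, 0, 0], "claw": 0.77}

```text
time: 6.52
position: [0.5676, 0.053, 0.0535]
tool_rot: [-1.628, 2.687, 0.0]
ft_force: [0.4, 0.0, 0.1]
grip_width: 0.232
```

```bash
python3 -c "
from h import *
go([.5677,.0556,.055],242.6)
view2('b.png',[.575,.06,.042])"
```

```text
t 6.52 pos [0.5676 0.053  0.0535] xang 242.4 zaxis [ 1.e-04  1.e-04 -1.e+00] grip 0.232 F [0.4 0.  0.1]
tool units [-0.08  0.04 -0.05] turn units -0.04450420561374813
```

View pics/b.png

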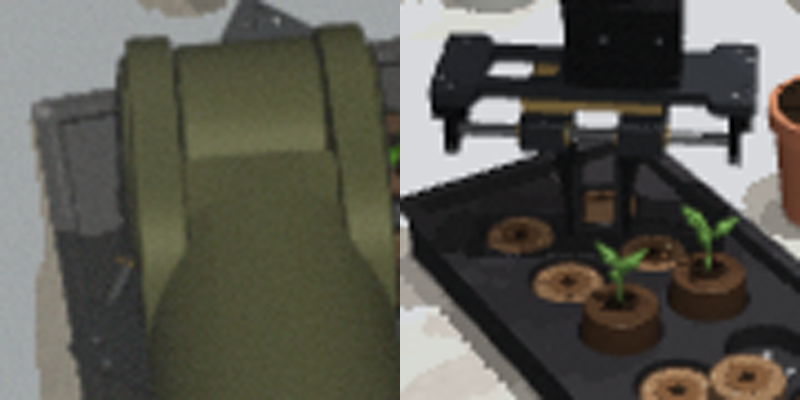

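Request:
move_arm:
  deltas:
    - {"linear": [-0.05, 0, 0], "turn": [0, 0, 0], "claw": 0.77}
    - {"linear": [-0.05, 0, 0], "turn": [0, 0, 0], "claw": 0.77}
    - {"linear": [-0.04, 0, 0], "turn": [0, 0, 0], "claw": 0.77}
    - {"linear": [0, 0, 0], "turn": [0, 0, 0], "claw": 0.77}
    - {"linear": [0.2, 0, 0], "turn": [0, 0, 0], "claw": 0.77}
    - {"linear": [0.2, 0, 0], "turn": [0, 0, 0], "claw": 0.77}
    - {"linear": [0, 0, -0.5], "turn": [0, 0, 0], "claw": 0.77}
    - {"linear": [0, 0, -1], "turn": [0, 0, 0], "claw": 0.77}
    - {"linear": [0, 0, -1], "turn": [0, 0, 0], "claw": 0.77}
    - {"linear": [0, 0, -1], "turn": [0, 0, 0], "claw": 0.77}
    - {"linear": [0, 0, 0], "turn": [0, 0, 0.9], "claw": 0.77}
    - {"linear": [0, 0, 0], "turn": [0, 0, 0.9], "claw": 0.77}
    - {"linear": [0, 0, 0], "turn": [0, 0, 0.9], "claw": 0.77}
    - {"linear": [0, 0, 0], "turn": [0, 0, 0.95], "claw": 0.77}
    - {"linear": [0, 0, 0], "turn": [0, 0, 0], "claw": 0.77}

```text
time: 7.87
position: [0.5635, 0.0449, 0.1585]
tool_rot: [1.269, -2.874, 0.0]
ft_force: [-0.5, -0.9, -1.0]
grip_width: 0.234
```

```bash
python3 -c "
from h import *
# p2 dir
D=np.array([.0287,.0315])/np.hypot(.0287,.0315)
p=np.array([.5792,-.1291])-.034*D; print(p, np.array([.6079,-.0976])-.028*D)
go([*p,.12],227.7)"
```

```text
[ 0.55630134 -0.15423268] [ 0.58904228 -0.1182975 ]
t 7.87 pos [0.5635 0.0449 0.1585] xang 227.7 zaxis [-1.e-04 -1.e-04 -1.e+00] grip 0.234 F [-0.5 -0.9 -1. ]
tool units [ 5.07 -4.29  1.28] turn units -0.009205048274111505
```

Request:
move_arm:
  deltas:
    - {"linear": [0.72, -0.61, 0], "turn": [0, 0, 0], "claw": 0.77}
    - {"linear": [0.72, -0.61, 0], "turn": [0, 0, 0], "claw": 0.77}
    - {"linear": [0.72, -0.61, 0], "turn": [0, 0, 0], "claw": 0.77}
    - {"linear": [0.72, -0.61, 0], "turn": [0, 0, 0], "claw": 0.77}
    - {"linear": [0.72, -0.61, 0], "turn": [0, 0, 0], "claw": 0.77}
    - {"linear": [0.72, -0.61, 0], "turn": [0, 0, 0], "claw": 0.77}
    - {"linear": [0.75, -0.63, 0], "turn": [0, 0, 0], "claw": 0.77}
    - {"linear": [0, 0, 0.64], "turn": [0, 0, 0], "claw": 0.77}
    - {"linear": [0, 0, 0.64], "turn": [0, 0, 0], "claw": 0.77}
    - {"linear": [0, 0, 0], "turn": [0, 0, 0], "claw": 0.77}
    - {"linear": [0, 0, 0], "turn": [0, 0, 0], "claw": 0.77}

```text
time: 8.78
position: [0.5559, -0.1534, 0.1192]
tool_rot: [1.273, -2.87, -0.003]
ft_force: [-0.3, -0.0, 0.2]
grip_width: 0.225
```

```bash
python3 -c "
from h import *
go([.5563,-.1542,.055],227.7)
view2('c.png',[.575,.06,.042])"
```

```text
t 8.78 pos [ 0.5559 -0.1534  0.1192] xang 227.8 zaxis [-2.6e-03  6.0e-04 -1.0e+00] grip 0.225 F [-0.3 -0.   0.2]
tool units [ 0.01 -0.03  2.14] turn units 0.03290196690471703
```

View pics/c.png

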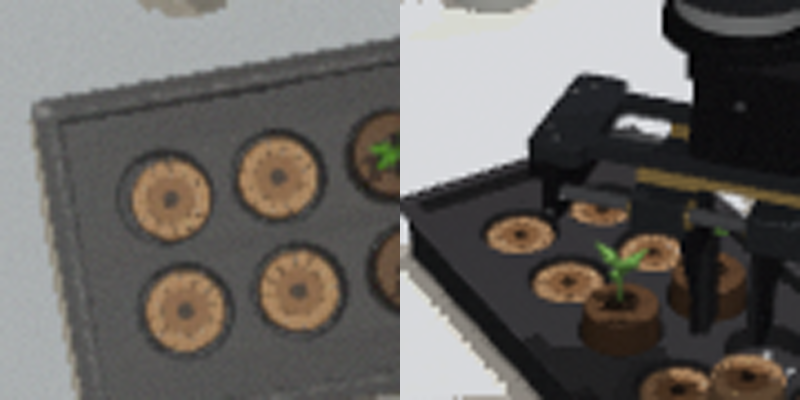

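Request:
move_arm:
  deltas:
    - {"linear": [0, -0.03, 0.6], "turn": [0, 0, 0], "claw": 0.77}
    - {"linear": [0, 0, 0.6], "turn": [0, 0, 0], "claw": 0.77}
    - {"linear": [0, 0, 0.5], "turn": [0, 0, 0], "claw": 0.77}
    - {"linear": [0, 0, 0.44], "turn": [0, 0, 0], "claw": 0.77}
    - {"linear": [0, 0, 0], "turn": [0, 0, 0], "claw": 0.77}
    - {"linear": [0, 0, 0], "turn": [0, 0, 0], "claw": 0.77}

```text
time: 9.38
position: [0.5582, -0.1531, 0.0565]
tool_rot: [-1.276, 2.871, -0.0]
ft_force: [-0.1, -0.1, 0.7]
grip_width: 0.227
```

```bash
python3 -c "
from h import *
go([.589,-.1183,.055],227.7)
view2('d.png',[.58,-.12,.042])"
```

```text
t 9.38 pos [ 0.5582 -0.1531  0.0565] xang 227.9 zaxis [ 3.e-04 -2.e-04 -1.e+00] grip 0.227 F [-0.1 -0.1  0.7]
tool units [-1.55  0.02  0.05] turn units 0.054384837777519124
```

View pics/d.png

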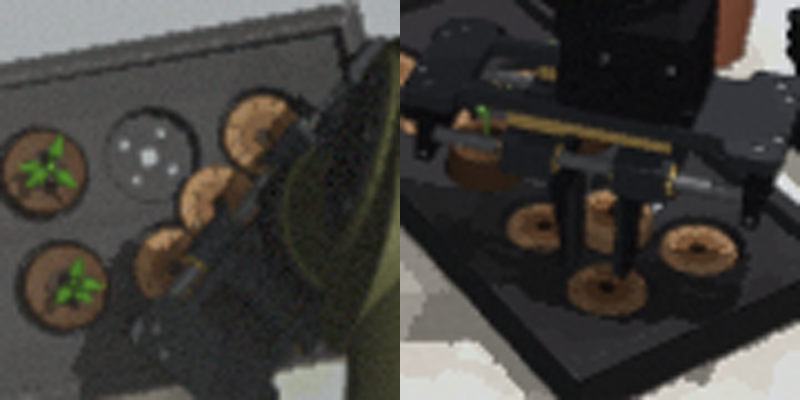

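Request:
move_arm:
  deltas:
    - {"linear": [-0.08, 0, 0.05], "turn": [0, 0, 0], "claw": 0.77}
    - {"linear": [-0.08, 0, 0], "turn": [0, 0, 0], "claw": 0.77}
    - {"linear": [-0.08, 0, 0], "turn": [0, 0, 0], "claw": 0.77}
    - {"linear": [-0.08, 0, 0], "turn": [0, 0, 0], "claw": 0.77}
    - {"linear": [-0.08, 0, 0], "turn": [0, 0, 0], "claw": 0.77}
    - {"linear": [-0.08, 0, 0], "turn": [0, 0, 0], "claw": 0.77}
    - {"linear": [-0.08, 0, 0], "turn": [0, 0, 0], "claw": 0.77}
    - {"linear": [-0.08, 0, 0], "turn": [0, 0, 0], "claw": 0.77}
    - {"linear": [-0.08, 0, 0], "turn": [0, 0, 0], "claw": 0.77}
    - {"linear": [-0.08, 0, 0], "turn": [0, 0, 0], "claw": 0.77}
    - {"linear": [-0.08, 0, 0], "turn": [0, 0, 0], "claw": 0.77}
    - {"linear": [-0.08, 0, 0], "turn": [0, 0, 0], "claw": 0.77}
    - {"linear": [-0.08, 0, 0], "turn": [0, 0, 0], "claw": 0.77}
    - {"linear": [-0.08, 0, 0], "turn": [0, 0, 0], "claw": 0.77}
    - {"linear": [-0.08, 0, 0], "turn": [0, 0, 0], "claw": 0.77}
    - {"linear": [-0.08, 0, 0], "turn": [0, 0, 0], "claw": 0.77}
    - {"linear": [-0.08, 0, 0], "turn": [0, 0, 0], "claw": 0.77}
    - {"linear": [-0.08, 0, 0], "turn": [0, 0, 0], "claw": 0.77}
    - {"linear": [-0.08, 0, 0], "turn": [0, 0, 0], "claw": 0.77}
    - {"linear": [-0.08, 0, 0], "turn": [0, 0, 0], "claw": 0.77}

```text
time: 11.15
position: [0.5902, -0.1179, 0.0544]
tool_rot: [-1.273, 2.872, 0.0]
ft_force: [-0.4, -0.5, 0.1]
grip_width: 0.229
```

Request:
move_arm:
  deltas:
    - {"linear": [-0.05, 0, 0], "turn": [0, 0, 0], "claw": 0.77}
    - {"linear": [-0.04, 0, 0], "turn": [0, 0, 0], "claw": 0.77}
    - {"linear": [0, 0, 0], "turn": [0, 0, 0], "claw": 0.77}
    - {"linear": [0.2, 0, 0], "turn": [0, 0, 0], "claw": 0.77}
    - {"linear": [0.2, 0, 0], "turn": [0, 0, 0], "claw": 0.77}
    - {"linear": [0, 0, -0.5], "turn": [0, 0, 0], "claw": 0.77}
    - {"linear": [0, 0, -1], "turn": [0, 0, 0], "claw": 0.77}
    - {"linear": [0, 0, -1], "turn": [0, 0, 0], "claw": 0.77}
    - {"linear": [0, 0, -1], "turn": [0, 0, 0], "claw": 0.77}
    - {"linear": [0, 0, -1], "turn": [0, 0, 0], "claw": 0.77}
    - {"linear": [0.7, 0.7, 0], "turn": [0, 0, 0], "claw": 0.77}
    - {"linear": [0.7, 0.7, 0], "turn": [0, 0, 0], "claw": 0.77}
    - {"linear": [0.7, 0.7, 0], "turn": [0, 0, 0], "claw": 0.77}
    - {"linear": [0.7, -0.7, 0], "turn": [0, 0, 0], "claw": 0.77}
    - {"linear": [0.7, -0.7, 0], "turn": [0, 0, 0], "claw": 0.77}
    - {"linear": [0.7, -0.7, 0], "turn": [0, 0, 0], "claw": 0.77}
    - {"linear": [0.7, -0.7, 0], "turn": [0, 0, 0], "claw": 0.77}
    - {"linear": [0.7, -0.7, 0], "turn": [0, 0, 0], "claw": 0.77}
    - {"linear": [0, 0, 0], "turn": [0, 0, 0], "claw": 0.77}
    - {"linear": [0, 0, 0], "turn": [0, 0, 0], "claw": 0.77}

```text
time: 12.82
position: [0.4961, -0.2053, 0.1841]
tool_rot: [1.26, -2.857, 0.004]
ft_force: [-0.8, 0.2, 0.6]
grip_width: 0.232
```

```bash
python3 - <<'E'
from h import *
go([.5,-.3,.18])
d=grab('top','end.png');e=grab('side')
x,y,w,h=240,170,180,125
A=cv2.resize(d['image'][y:y+h,x:x+w,::-1],(396,275),interpolation=3);B=cv2.resize(e['image'][190:300,210:360,::-1],(396,275),interpolation=3)
cv2.imwrite('pics/end2.png',np.hstack([A,B]))
for n,u,v,z,s in [('p1',277,229.6,.026,-1),('p2',352,216,.026,-1),('s1',281.6,254.6,.026,-1),('s2',306.7,250.2,.026,-1),('s3',302.5,224.7,.026,-1),('s4',378,211.6,.026,-1),('s5',383.2,236.4,.026,-1),('s6',358,241.2,.026,-1)]:
    a,b,p=spot(d,u,v,z,s);print(n,np.round([a,b],1),'tray mm',np.round(tray(p)*1000,1))
E
```

```text
t 12.82 pos [ 0.4961 -0.2053  0.1841] xang 227.6 zaxis [-0.0161 -0.0096 -0.9998] grip 0.232 F [-0.8  0.2  0.6]
tool units [ 2.24 -2.23  0.17] turn units None
p1 [278.  229.4] tray mm [ 29.1 116.8]
p2 [353.4 216.2] tray mm [ 28.6 -61.8]
s1 [281.4 254.4] tray mm [-29.3 119.4]
s2 [306.8 250. ] tray mm [-29.6  59.8]
s3 [302.1 224.4] tray mm [30.8 59.5]
s4 [377.7 211.2] tray mm [  30.  -120.2]
s5 [383.1 236.2] tray mm [ -29.5 -120.9]
s6 [357.7 240.7] tray mm [-29.4 -60.7]
```

View pics/end2.png

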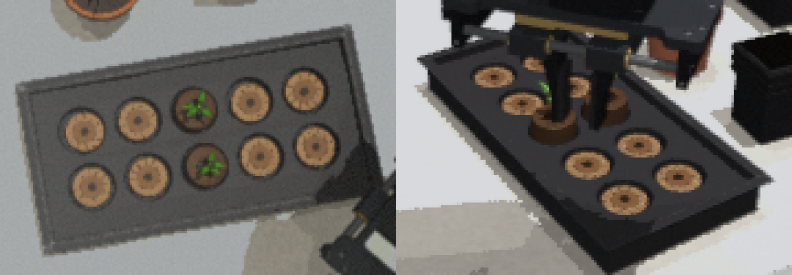

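Request:
move_arm:
  deltas:
    - {"linear": [0, 0, -1], "turn": [0, 0, 0], "claw": 0.77}
    - {"linear": [0, 0, -1], "turn": [0, 0, 0], "claw": 0.77}
    - {"linear": [0, 0, -1], "turn": [0, 0, 0], "claw": 0.77}
    - {"linear": [0, 0, -1], "turn": [0, 0, 0], "claw": 0.77}
    - {"linear": [0, 0, -1], "turn": [0, 0, 0], "claw": 0.77}
    - {"linear": [0, 0, 0], "turn": [0, 0, 0], "claw": 0.77}
    - {"linear": [0, 0, 0], "turn": [0, 0, 0], "claw": 0.77}

```text
time: 13.5
position: [0.5015, -0.1989, 0.3363]
tool_rot: [1.275, -2.854, 0.01]
ft_force: [-1.3, 0.1, -0.1]
grip_width: 0.232
```

```bash
python3 - <<'E'
from h import *
e=grab('side');d=grab('top')
B=cv2.resize(e['image'][190:290,220:350,::-1],(780,600),interpolation=3);cv2.imwrite('pics/f.png',B)
# triangulated dimple heights
for n,u,v in [('p1',278,229.4),('p2',353.4,216.2),('s3',302.1,224.4),('s4',377.7,211.2)]:
    a,b,p=spot(d,u,v,.026,-1);q=proj(e,p);su,sv,_=spot(e,q[0],q[1],.026,-1,2);print(n,'side pred',np.round(q,1),'found',np.round([su,sv],1))
E
```

```text
p1 side pred [264.9 214.7] found [265.  214.8]
p2 side pred [301.3 247.9] found [301.5 247.6]
s3 side pred [276.2 224.2] found [276.6 224.3]
s4 side pred [315.9 260.5] found [316.4 260.3]
```

View pics/f.png

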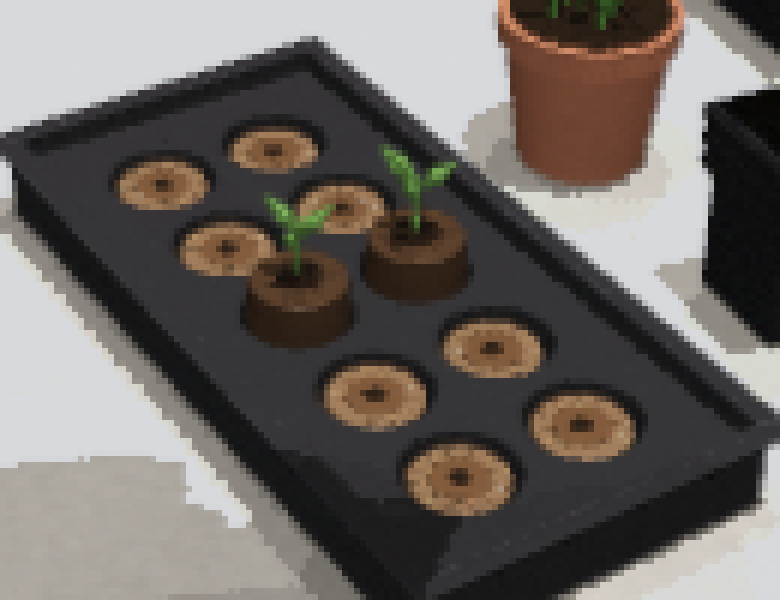

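Both views put the two pellets' dimples at the same height as the pellets that were already set, and all of them look flat. The gripper is clear of everything.

```bash
python3 -c "
from bench import ctrl
print(ctrl.close_job())"
```

```text
the job is handed in; nothing more can be done
None
```

I pushed both loose pellets into the empty cells beside them, using the two slightly opened fingertips as a cradle. I then raised the arm clear and handed the job in at about 13.6 s of the 53 s allowed.

- **Position:** the last top view puts the pellets about 3.3 mm and 2.3 mm from the nominal cell centres. Measured against the drain holes I saw at the start, they are about 3.1 mm and 2.3 mm off. The limit is 6 mm, and the calibration is good to about 2 mm.
- **Seating:** the two camera views agree within 0.3 px on dimples at the set height, 26 mm above the bench. Both pellets look flat with the dimple up; I judged tilt by eye and did not measure it.
- **Everything else:** the six pellets already in place read within 0.1 mm of where they started. In the pictures the sprouts are upright and look undisturbed. I saw no sign of the pot or the pot stack being moved. I did not measure the sprouts or the things round the tray, and the trowel and spray bottle were not in the closing views.

No check failed. Arm position readings scattered by about 2 mm between moves, and I allowed for that in the push distances.

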